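# Hang the dip cup back between its neighbours

### The job

Pick up the steel dip cup that stands on the bench, lower it from above into the narrow gap between the two cups hanging on the drip rack, with its hook over the rail, and feel gently along the rail clip for the notch so that the hook drops fully home in it. Let go only once it is home and leave all three cups hanging still; a light nudge of the neighbours is fine, but do not ram anything, knock a neighbour off the rail or topple the other things on the bench.

Things in the scene. Friction and masses are not known exactly. Their poses are not given: they have to be found in the camera images.
- cup: The steel dip cup to hang up; it starts standing on the bench in front of the rack. Round, 50 mm across, 42 mm high, open on top. A vertical round bar, 7 mm thick, is fixed outside its wall (bar axis at x = 28.5 mm) and rises to a hook, with a black grip above that. 164 mm tall in all, 140 to 280 g. Origin: centre of the underside; z up, x from the cup towards the hook.
- cup_grip (a point): Middle of the black plastic grip (28.5, 0, 138 mm in the cup's frame): 12 mm along x, 16 mm along y, 52 mm tall. Pinched across its x faces, about 10 mm above this point, the fingers stay clear of the rail and of the neighbours' grips. Axes as cup.
- cup_hook (a point): Flat underside of the hook's horizontal bar (7 mm square, sharp edges), midway between upright and tongue (37.5, 0, 100 mm in the cup's frame). The bar runs along x; the tongue at its +x end points down 21 mm below this point. The free space between upright and tongue, which goes over the rail, is 11 mm. Axes as cup.
- rack: Fixed drip rack: a flat steel rail along y, 7 mm thick in x, 350 mm long, 34 mm high, top edge 150 mm above the bench, on two posts 158 mm high at y = +-180 mm, over a drip tray 14 mm high. The cups hang on its -x side, towards the robot, their x axes along the rack's, the hooks' tongues on its +x side. Origin: bench level under the rail's middle; z up.
- rack_mid (a point): Middle of the rail's top edge; axes as rack. The clip's notch lies up to 17 mm to either side of this point along y, its floor 0 to 8 mm above this point; neither is measured. A hook lowered here lands on a step of the clip, or in the notch. Moved along y under a light press it comes to the notch or is stopped by an ear. Home, its underside is 0 to 8 mm above this point; on a step, 12 to 20 mm.
- rack_clip_zone (a point): Same point and axes as rack_mid, to describe the clip: aluminium, 66 mm long, clamped on the rail by hand at some place and height (slips at about 40 N). ONE notch 10.4 mm wide in y; beside it two flat steps 12 mm above the notch's floor, as thick as the rail, each 24 mm long; at each outer end an upright ear 10 mm higher than the step.
- cup_left: A dip cup of the same make and size as cup, hanging by its hook on the plain rail on the left side of the gap (+y in the rack's frame). Not fastened: it swings and slides along the rail when nudged, and comes off if lifted about 20 mm. 140 to 280 g. Origin: centre of its underside; axes as cup.
- cup_left_hook (a point): Underside of the hook's horizontal bar of cup_left, as cup_hook.
- cup_right: A dip cup of the same make and size as cup, hanging by its hook on the plain rail on the right side of the gap (-y in the rack's frame). Not fastened: it swings and slides along the rail when nudged, and comes off if lifted about 20 mm. 140 to 280 g. Origin: centre of its underside; axes as cup.
- cup_right_hook (a point): Underside of the hook's horizontal bar of cup_right, as cup_hook.
- bottle_a: White plastic bottle standing on the bench to the left, 68 mm across, 150 mm high. Origin: centre of its underside. To be left standing.
- tub: Open white plastic tub on the bench to the right, 110 mm across at the rim, 75 mm high. Origin: centre of its underside. To be left standing.

How it is judged:
On the way, in this order (a step that is already met when the one before it is completed fails the run):
1. the dip cup is lifted upright off the bench (height (world z) of cup above 0.03 m and angle between cup's own z axis and vertical below 0.35 rad), for 0.2 s.
2. its hook is brought over the rail, between the neighbours (z of cup_hook in the frame of rack_mid between -0.006 and 0.035 m and y of cup_hook in the frame of rack_mid between -0.03 and 0.03 m and x of cup_hook in the frame of rack_mid between -0.008 and 0.008 m), for 0.1 s.
At the end, for the whole second after the job is handed in: The dip cup hangs released in the notch: hook 4 mm below to 10.5 mm above the rail top, 19.5 mm of rack_mid along and 6 mm across the rail, tilt under 0.3 rad. Both neighbours hang on the rail (8 mm in height, 10 mm across, tilt under 0.35 rad). All three still (under 0.03 m/s) (z of cup_hook in the frame of rack_mid between -0.004 and 0.0105 m and y of cup_hook in the frame of rack_mid between -0.0195 and 0.0195 m and x of cup_hook in the frame of rack_mid between -0.006 and 0.006 m and angle between cup's own z axis and vertical below 0.3 rad and z of cup_left_hook in the frame of rack_mid between -0.008 and 0.008 m and x of cup_left_hook in the frame of rack_mid between -0.01 and 0.01 m and angle between each of cup_left, cup_right's own z axis and vertical below 0.35 rad and z of cup_right_hook in the frame of rack_mid between -0.008 and 0.008 m and x of cup_right_hook in the frame of rack_mid between -0.01 and 0.01 m and linear speed of each of cup, cup_left, cup_right below 0.03 m/s and contact force between the fingers and cup below 0.05 N); the robot touches nothing.
It fails at once if the dip cup pressed on the rack or clip with more than 25 N (contact force between cup and rack above 25 N).
It fails at once if a neighbour rammed by the dip cup with more than 10 N (contact force between cup and cup_left above 10 N or contact force between cup and cup_right above 10 N).
It fails at once if a neighbour comes off the rail (not (z of cup_left_hook in the frame of rack_mid between -0.015 and 0.015 m) or not (z of cup_right_hook in the frame of rack_mid between -0.015 and 0.015 m)).
It fails at once if the dip cup let go, or dropped, before its hook rests home (height (world z) of cup above 0.02 m and contact force between the fingers and cup below 0.05 N and (z of cup_hook in the frame of rack_mid above 0.0105 m or (contact force between cup and rack below 0.05 N and linear speed of cup above 0.12 m/s))).
It fails at once if the bottle or the tub toppled (angle between any of bottle_a, tub's own z axis and vertical above 0.5 rad).
It also fails if it takes over 72 s, if anything falls off the work surface, if the arm or the gripper's body presses on something with over 40 N, if the wrist force passes 120 N, or if a joint passes its speed limit or range.

### The arm

A 6-joint arm with a two-finger parallel gripper is mounted at the origin on the work surface. World frame = base frame: x ahead of the robot, y to its left, z up, the work surface at z = 0. Lengths are in m, angles in rad, forces in N, time in s.
With the tool pointing down it reaches from about 0.275 to 0.825 m from the base axis. Payload 5.2 kg.
Tool frame: the origin (TCP) lies where the fingers leave the gripper's body, on its centre line; the fingertips stand 84 mm ahead of it and the grasp point (between the pads) lies r.hold_point_z ahead of it (r.hold_point_z is the distance from the TCP to the grasp point, in m); y points along the fingers, z is the direction in which the jaws open and shut, and the axes are right-handed (so a half turn about y gives the same grasp; the last joint's range is limited). The gripper opens to 93 mm and grips with 3 to 60 N. Pads are 15 mm wide; open, the fingers measure 128 mm over their backs; the gripper's body (75 mm by 188 mm) begins 65 mm behind the grasp point.
Start: joints at [-1.498, 0.259, 1.535, -0, 1.348, -0.203], TCP at [0.15, -0.529, 0.303] pointing down, gripper open.
Joint ranges: [-3.14, 3.14], [-0.91, 2.08], [0.19, 2.58], [-1.22, 4.36], [0.22, 2.71], [-3.12, 3.12]. Speed limits (rad/s): [2.57, 2.57, 3.14, 3.14, 3.14, 3.14].

### API

Orientations are given as a unit quaternion [w, x, y, z].
In Python, from station import r gives the robot as it stands.
- The arm moves only by the shell command python3 -m handwheel 'ROWS'. ROWS is JSON, a list of rows, each an object with "gripper": the opening in per cent of the stroke, from 0 (shut) to 100 (fully open); "dp": the shift along the tool's x, y, z in cm, a list of three; "turn": the turn about the tool's y in degrees. In form: [{"gripper": gripper, "dp": [x, y, z], "turn": turn}, ...]. A call has 1 to 20 rows; each row is the pose to reach, as a shift and turn from the pose commanded when the call began, along the tool's axes at that moment; what a row does not reach only later rows make up. A row lasts 1/10 s, in which the tool goes at most 50 mm and 8.59 degrees, less where a joint would pass 70% of its speed; a pose out of reach is approached as far as the arm can. A call with a gripper value outside its range is refused whole. The fingers move at their own pace and stop on an object; the grip force is fixed at half the most. Time passes only in rows, so rows that repeat a pose let the fingers close. It gives the time, the measured TCP pose, the force and the opening at its end, in the units of the state.
- r.state(): the state, without advancing time (a new reading comes with each control period).
- r.snapshot(name): name is "scene" or "side" or "wrist"; returns a dict with "image" (384x512x3 uint8, red, green, blue), "K" (3x3 intrinsics, pixels), "rvec" (rotation vector, rad) and "tvec" (3), from world to camera coordinates, as OpenCV has them. Camera axes: x right, y down, z forward; pixel columns grow to the right and rows downward; lengths in m; the calibration is good to about 2 mm. A picture is of the moment at which its call begins. There is no depth.
- r.job_done(): hands the job in, once; it reports no verdict.
The state is a dict: "time_s": time; "qpos": joint angles; "joint_vel": joint speeds; "tau": joint torques, N m; "ee_pos": TCP position; "tcp_rot": TCP orientation; "force": force on the tool from outside, world axes, zero at the start; "moment": the same for the moment, N m; "opening": finger opening in m.
Only numpy, scipy, OpenCV 4.12 (cv2) and the standard library are available. Lean on these libraries where they do the work, as an engineer would, in place of code of your own. Each camera call takes 0.05 s, during which the arm holds its last target.

## Working session

There is one attempt and no reset: what is moved stays moved. The work goes in short steps, Python scripts to look and compute and a shell command to move; the robot and the scene stay as the last step left them, time stands still between calls to the robot, and variables do not carry over. Pictures are saved under pics/ and viewed, and the job is handed in when it is done.

```bash
ls; mkdir -p pics; cat > h.py <<'E'
from station import r
import numpy as np, cv2
def snap(n,f,crop=None,scale=1):
    s=r.snapshot(n); im=cv2.cvtColor(s['image'],cv2.COLOR_RGB2BGR)
    cv2.imwrite('pics/raw_'+f+'.png',im); np.savez('pics/'+f+'.npz',K=s['K'],rvec=s['rvec'],tvec=s['tvec'])
    if crop: x0,y0,x1,y1=crop; im=im[y0:y1,x0:x1]
    cv2.imwrite('pics/'+f+'.png',cv2.resize(im,None,fx=scale,fy=scale,interpolation=cv2.INTER_CUBIC))
    return s
def cal(f):
    d=np.load('pics/'+f+'.npz'); R=cv2.Rodrigues(d['rvec'])[0]; return d['K'],R,d['tvec'].reshape(3)
def ray(f,uv):
    K,R,t=cal(f); d=R.T@np.linalg.inv(K)@np.array([uv[0],uv[1],1.]); return -R.T@t,d
def onz(f,uv,z):
    c,d=ray(f,uv); return c+d*(z-c[2])/d[2]
def proj(f,p):
    K,R,t=cal(f); q=K@(R@np.array(p)+t); return q[:2]/q[2]
def tri(f1,a,f2,b):
    c1,d1=ray(f1,a);c2,d2=ray(f2,b); d1/=np.linalg.norm(d1);d2/=np.linalg.norm(d2)
    s=np.linalg.lstsq(np.c_[d1,-d2],c2-c1,rcond=None)[0]; p,q=c1+d1*s[0],c2+d2*s[1]
    return (p+q)/2,np.linalg.norm(p-q)
E
python3 - <<'E'
from h import *
for n in ('scene','side','wrist'):
    snap(n,n+'0',None,1.5)
    c,d=ray(n+'0',(256,192)); print(n,c,d)
print(r.hold_point_z, r.state())
E
```

```text
pics
scene [ 1.16463899 -0.35234451  0.74700333] [-0.6421492   0.35724544 -0.67841321]
side [0.48030863 0.78195075 1.00937781] [ 0.08202611 -0.66036892 -0.74680131]
wrist [ 0.21401011 -0.51003477  0.38386085] [-0.24822984 -0.0681895  -0.9663978 ]
0.0653 {'time_s': 0.15, 'qpos': array([-1.49780407e+00,  2.59163918e-01,  1.53578565e+00, -3.38810759e-05,
        1.34800141e+00, -2.02795226e-01]), 'joint_vel': array([ 1.83769086e-03, -3.04296285e-03, -4.37604522e-03,  2.69168231e-05,
        1.60158946e-03, -4.79627757e-04]), 'tau': array([ 3.78073164e-03, -4.37642992e+01, -2.84234154e+01,  7.21714483e-02,
        3.78720299e-02, -9.40229756e-05]), 'ee_pos': array([ 0.14976211, -0.52891836,  0.30213337]), 'tcp_rot': array([ 0.09721898, -0.09718   ,  0.70087418, -0.69991421]), 'force': array([0.24003475, 0.70107986, 1.28777769]), 'moment': array([-0.03445091,  0.04105884,  0.04908111]), 'opening': 0.09304419658760837}
```

View pics/scene0.png

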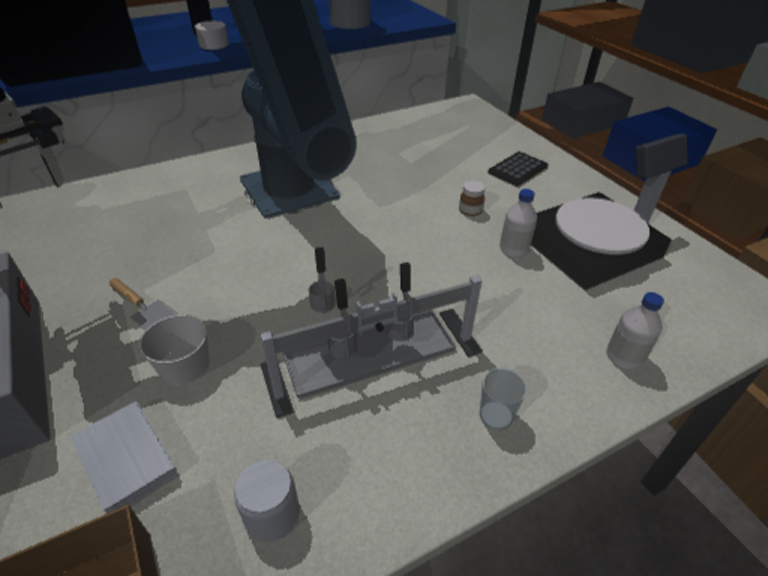

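View pics/side0.png

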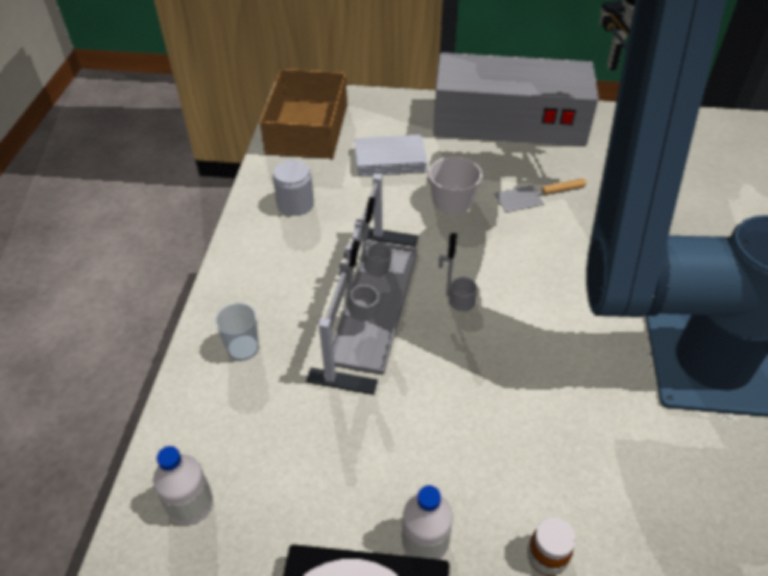

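View pics/wrist0.png

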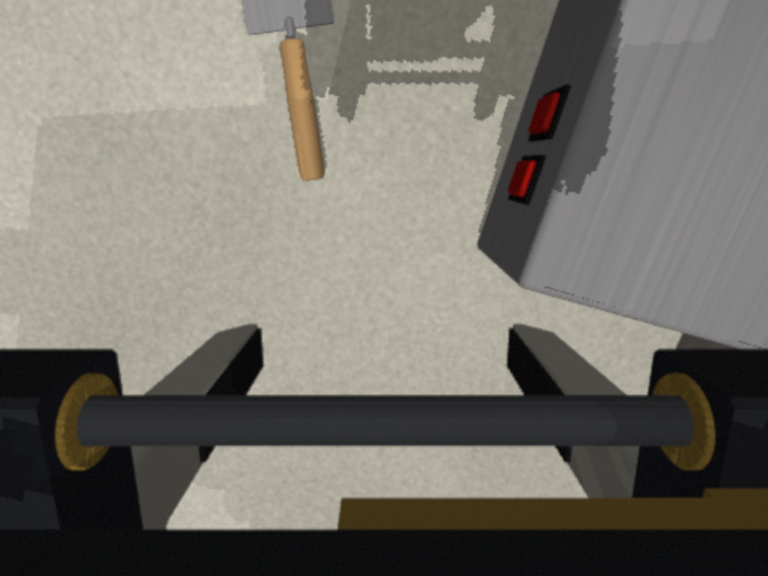

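```bash
python3 - <<'E'
import cv2
a=cv2.imread('pics/raw_scene0.png'); cv2.imwrite('pics/c1.png',cv2.resize(a[155:290,160:340],None,fx=4.4,fy=4.4,interpolation=cv2.INTER_CUBIC))
a=cv2.imread('pics/raw_side0.png'); cv2.imwrite('pics/c2.png',cv2.resize(a[105:270,195:335],None,fx=3.6,fy=3.6,interpolation=cv2.INTER_CUBIC))
E
```

```text
(no output)
```

View pics/c1.png

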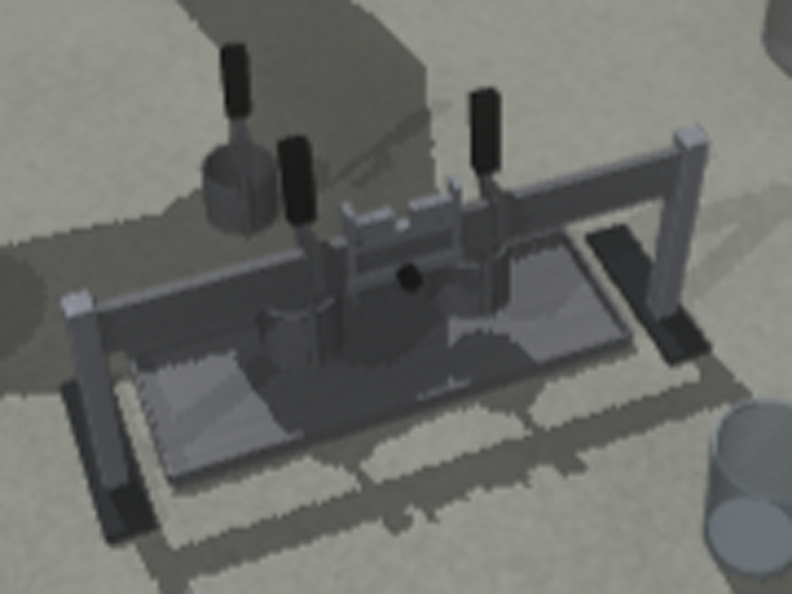

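View pics/c2.png

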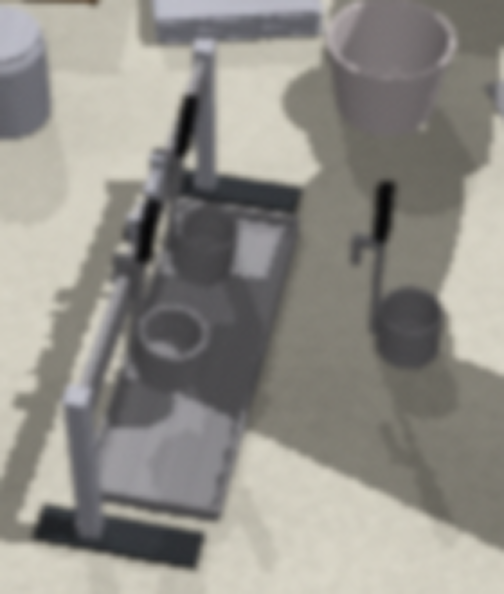

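```bash
python3 - <<'E'
from h import *
S=lambda u,v:(160+(u+.5)/4.4-.5,155+(v+.5)/4.4-.5)
D=lambda u,v:(195+(u+.5)/3.6-.5,105+(v+.5)/3.6-.5)
for n,(x0,y0,x1,y1) in (('scene',(160,155,340,290)),('side',(195,105,335,270))):
    im=cv2.imread(f'pics/raw_{n}0.png').max(2); m=np.zeros_like(im); m[y0:y1,x0:x1]=(im[y0:y1,x0:x1]<38)*255
    k,l,st,ce=cv2.connectedComponentsWithStats(m)
    for i in range(1,k):
        if st[i,4]>12: print(n,st[i],ce[i])
for nm,s,d,z in (('post+y',(690,138),(84,396),.158),('post-y',(78,303),(205,46),.158)):
    print(nm,onz('scene0',S(*s),z),onz('side0',D(*d),z),tri('scene0',S(*s),'side0',D(*d)))
# clip features on scene
for nm,s,z in (('notch',(403,224),.154),('earL',(349,207),.175),('earR',(454,183),.175),('stepLin',(393,214),.166),('stepRin',(411,208),.166)):
    print(nm,onz('scene0',S(*s),z))
for nm,s,d in (('cupgrip top',(233,46),(386,184)),('grip bot',(238,117),(380,240)),('earL',(349,207),(158,155)),('earR',(454,183),(122,260))):
    print(nm,tri('scene0',S(*s),'side0',D(*d)))
print('cup bottom scene',onz('scene0',S(248,236),0))
E
```

```text
scene [210 165   7  16  77] [212.96103896 172.66233766]
scene [267 176   6  18 104] [269.5        184.34615385]
scene [223 186   8  20 123] [226.99186992 195.39837398]
scene [250 215   6   6  24] [252.66666667 217.66666667]
side [244 133   5  15  37] [246.27027027 139.7027027 ]
side [299 156   5  16  50] [301.1  163.18]
side [233 161   6  17  47] [235.4893617  169.12765957]
side [207 250   7   3  16] [209.8125 251.3125]
post+y [0.65801755 0.10531992 0.158     ] [0.65300193 0.10815318 0.158     ] (array([0.6544605 , 0.10697514, 0.15533892]), np.float64(0.002469993736369473))
post-y [ 0.61770581 -0.25010914  0.158     ] [ 0.61851016 -0.24836272  0.158     ] (array([ 0.6181559, -0.2497202,  0.1575783]), np.float64(0.0014546415289863706))
notch [ 0.6402907  -0.07309084  0.154     ]
earL [ 0.63421592 -0.10258534  0.175     ]
earR [ 0.64372427 -0.04372688  0.175     ]
stepLin [ 0.64165177 -0.07997896  0.166     ]
stepRin [ 0.6420336  -0.06918126  0.166     ]
cupgrip top (array([ 0.4700013 , -0.09960938,  0.16722874]), np.float64(0.0009153837569044511))
grip bot (array([ 0.47027191, -0.10009934,  0.11018263]), np.float64(0.002288532865740256))
earL (array([ 0.63437401, -0.10270025,  0.17522656]), np.float64(9.230211531945029e-05))
earR (array([ 0.63932545, -0.02821596,  0.15476713]), np.float64(0.02591366169738536))
cup bottom scene [ 0.46562659 -0.09988435  0.        ]
```

```bash
python3 - <<'E'
from h import *
from scipy.spatial.transform import Rotation as Ro
s=r.state();q=s['tcp_rot'];R=Ro.from_quat([q[1],q[2],q[3],q[0]]).as_matrix();print(R.round(4))
K,Rc,t=cal('wrist0'); C=-Rc.T@t; print('cam in tool',R.T@(C-s['ee_pos'])); print('Rcam axes in tool',(R.T@Rc.T).round(3)); print(K)
print('left',tri('scene0',(269.5,184.3),'side0',(235.5,169.1)));print('right',tri('scene0',(227,195.4),'side0',(246.3,139.7)))
D=lambda u,v:(195+(u+.5)/3.6-.5,105+(v+.5)/3.6-.5)
S=lambda u,v:(160+(u+.5)/4.4-.5,155+(v+.5)/4.4-.5)
print('rim c side',onz('side0',D(409,313),.042),'scene',onz('scene0',S(240,163),.042))
print('hook tip side',onz('side0',D(357,248),.09))
E
```

```text
[[-9.622e-01 -1.000e-04  2.723e-01]
 [-2.723e-01  1.400e-03 -9.622e-01]
 [-2.000e-04 -1.000e+00 -1.300e-03]]
cam in tool [-0.06698195 -0.08171035 -0.00078373]
Rcam axes in tool [[ 0.     0.97   0.244]
 [-0.    -0.244  0.97 ]
 [ 1.    -0.     0.   ]]
[[311.5201541    0.         256.30890752]
 [  0.         311.5201541  187.68800589]
 [  0.           0.           1.        ]]
left (array([ 0.62763704, -0.01503008,  0.18744567]), np.float64(0.003265652525973335))
right (array([ 0.61560053, -0.12312146,  0.18752285]), np.float64(0.0024159381403027237))
rim c side [ 0.44429082 -0.09054296  0.042     ] scene [ 0.43868579 -0.09109913  0.042     ]
hook tip side [ 0.48755227 -0.10843205  0.09      ]
```

```bash
python3 -m handwheel '[{"gripper":100,"dp":[-3,0,-2.3],"turn":-4},{"gripper":100,"dp":[-7,0,-5.3],"turn":-9},{"gripper":100,"dp":[-11,0,-8.4],"turn":-16},{"gripper":100,"dp":[-15,0,-11.5],"turn":-22},{"gripper":100,"dp":[-19,0,-14.6],"turn":-29},{"gripper":100,"dp":[-23,0,-17.6],"turn":-35},{"gripper":100,"dp":[-27,0,-20.7],"turn":-41},{"gripper":100,"dp":[-31,0,-23.8],"turn":-47},{"gripper":100,"dp":[-35,0,-26.8],"turn":-52},{"gripper":100,"dp":[-39,0,-29.9],"turn":-57},{"gripper":100,"dp":[-41.5,0,-31.8],"turn":-57},{"gripper":100,"dp":[-42.5,0,-32.6],"turn":-57},{"gripper":100,"dp":[-42.5,0,-32.6],"turn":-57},{"gripper":100,"dp":[-42.5,0,-32.6],"turn":-57}]'
python3 - <<'E'
from h import *
s=snap('wrist','w1',None,1.5); st=r.state(); print(st['time_s'],st['ee_pos'],st['tcp_rot'],st['qpos'])
E
```

```text
time_s: 1.55
ee_pos: [0.4694, -0.1005, 0.3025]
tcp_rot: [0.419, -0.42, 0.569, -0.569]
force: [0.5, 0.3, 0.2]
opening: 0.093
1.6 [ 0.46926788 -0.10090427  0.30257167] [ 0.41898324 -0.41965327  0.56942335 -0.5692989 ] [-4.44281687e-01  1.32278005e-01  1.69457236e+00 -7.77426171e-04
  1.31534491e+00 -1.42861716e-01]
```

View pics/w1.png

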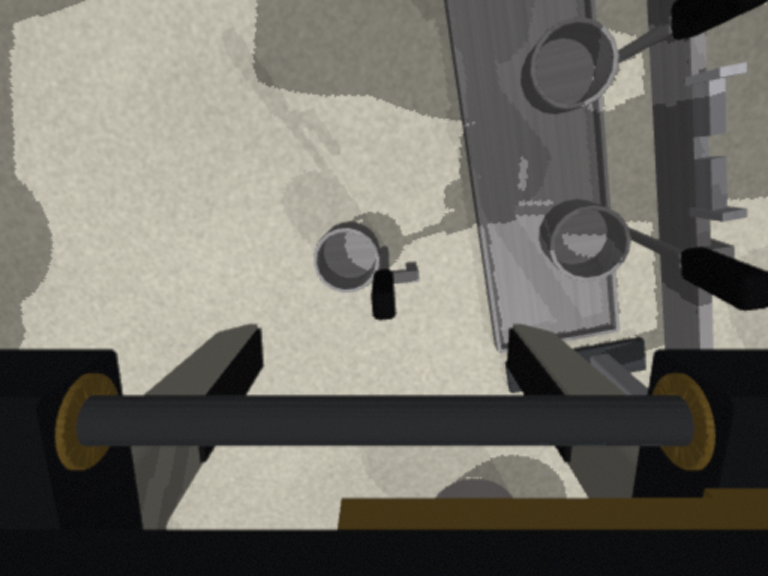

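```bash
python3 - <<'E'
import cv2
a=cv2.imread('pics/raw_w1.png'); cv2.imwrite('pics/c3.png',cv2.resize(a[140:220,200:290],None,fx=7,fy=7,interpolation=cv2.INTER_CUBIC))
cv2.imwrite('pics/c4.png',cv2.resize(a[0:230,340:512],None,fx=2.6,fy=2.6,interpolation=cv2.INTER_CUBIC))
E
```

```text
(no output)
```

View pics/c3.png

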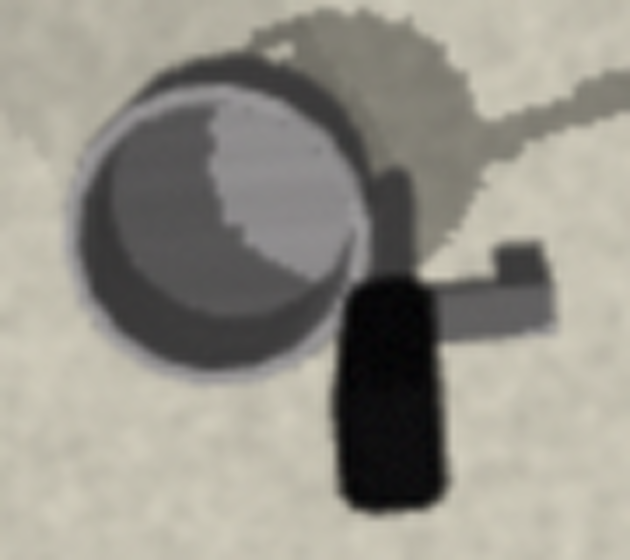

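View pics/c4.png

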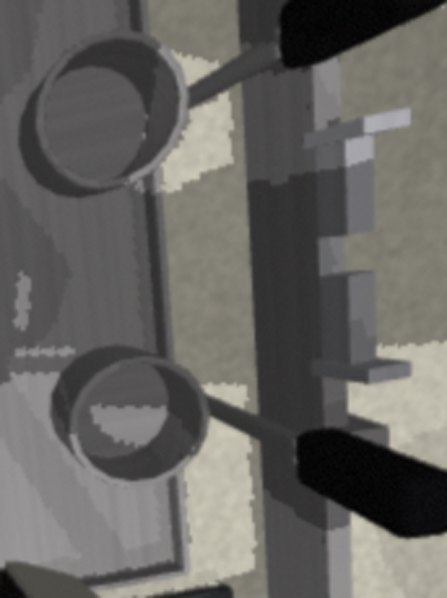

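```bash
python3 - <<'E'
from h import *
from scipy.spatial.transform import Rotation as Ro
C=lambda u,v:(200+(u+.5)/7-.5,140+(v+.5)/7-.5)
B=lambda u,v:(340+(u+.5)/2.6-.5,(v+.5)/2.6-.5)
q=r.state()['tcp_rot'];R=Ro.from_quat([q[1],q[2],q[3],q[0]]).as_matrix();print('jaw ang',np.degrees(np.arctan2(R[1,2],R[0,2])),R[:,1])
P=lambda uv,z:onz('w1',C(*uv),z)
def an(a,b): d=b-a; return np.degrees(np.arctan2(d[1],d[0])),np.linalg.norm(d[:2])
print('bar up',an(P((438,288),.107),P((550,282),.107)),'low',an(P((440,340),.107),P((555,329),.107)))
rim=P((222,233),.042); gt=P((392,482),.164); print('rim',rim,'griptop',gt,an(rim,gt))
for w,uv in (('barbase',(395,175)),):
    print(w,P(uv,.01))
hookend=P((553,305),.107);print('hookend',hookend,an(gt,hookend))
# notch
for z in (.150,.154,.158):
    print('notch floor edges',onz('w1',B(318,238),z),onz('w1',B(345,238),z), onz('w1',B(318,272),z),onz('w1',B(345,272),z))
for z in (.162,.166,.170): print('step edges',[onz('w1',B(*p),z)[:2].round(4) for p in ((318,143),(318,238),(318,272),(318,360))])
E
```

```text
jaw ang -17.25883721405931 [-8.67351266e-04 -4.20195044e-04 -9.99999536e-01]
bar up (np.float64(-14.052766796153962), np.float64(0.014613711781215424)) low (np.float64(-11.55758080416563), np.float64(0.01513419573835256))
rim [ 0.44128692 -0.09360097  0.042     ] griptop [ 0.46702545 -0.10380362  0.164     ] (np.float64(-21.623175035199825), np.float64(0.0276869211949924))
barbase [ 0.46878472 -0.09815799  0.01      ]
hookend [ 0.48864073 -0.10448735  0.107     ] (np.float64(-1.811767902151882), np.float64(0.0216260891836975))
notch floor edges [ 0.6336034 -0.0675805  0.15     ] [ 0.64072922 -0.06978844  0.15      ] [ 0.63231997 -0.0766906   0.15      ] [ 0.63951667 -0.07892018  0.15      ]
notch floor edges [ 0.63113361 -0.06703511  0.154     ] [ 0.63813776 -0.06920536  0.154     ] [ 0.62987209 -0.07598967  0.154     ] [ 0.63694591 -0.07818118  0.154     ]
notch floor edges [ 0.62866382 -0.06648973  0.158     ] [ 0.6355463  -0.06862228  0.158     ] [ 0.62742422 -0.07528873  0.158     ] [ 0.63437515 -0.07744218  0.158     ]
step edges [array([ 0.6295, -0.0427]), array([ 0.6262, -0.0659]), array([ 0.625 , -0.0746]), array([ 0.6217, -0.0978])]
step edges [array([ 0.6269, -0.0425]), array([ 0.6237, -0.0654]), array([ 0.6225, -0.0739]), array([ 0.6193, -0.0967])]
step edges [array([ 0.6244, -0.0424]), array([ 0.6213, -0.0649]), array([ 0.6201, -0.0732]), array([ 0.6169, -0.0955])]
```

```bash
python3 -m handwheel '[{"gripper":100,"dp":[-0.1,2,0],"turn":-4},{"gripper":100,"dp":[-0.1,5,0],"turn":-4},{"gripper":100,"dp":[-0.1,7.5,0],"turn":-4},{"gripper":100,"dp":[-0.1,8.7,0],"turn":-4},{"gripper":100,"dp":[-0.1,9,0],"turn":-4},{"gripper":100,"dp":[-0.1,9,0],"turn":-4},{"gripper":30,"dp":[-0.1,9,0],"turn":-4},{"gripper":30,"dp":[-0.1,9,0],"turn":-4},{"gripper":30,"dp":[-0.1,9,0],"turn":-4},{"gripper":30,"dp":[-0.1,9,0],"turn":-4},{"gripper":30,"dp":[-0.1,9,0],"turn":-4}]'
python3 - <<'E'
from h import *
snap('wrist','w2',None,1.5); st=r.state(); print(st['ee_pos'],st['force'],st['opening'])
E
```

```text
time_s: 2.7
ee_pos: [0.4703, -0.0988, 0.213]
tcp_rot: [-0.439, 0.439, -0.554, 0.554]
force: [-0.5, -0.2, -0.5]
opening: 0.0573
[ 0.47033244 -0.09878097  0.21292277] [-0.15530798 -0.27517168  0.43034442] 0.05347633290929769
```

View pics/w2.png

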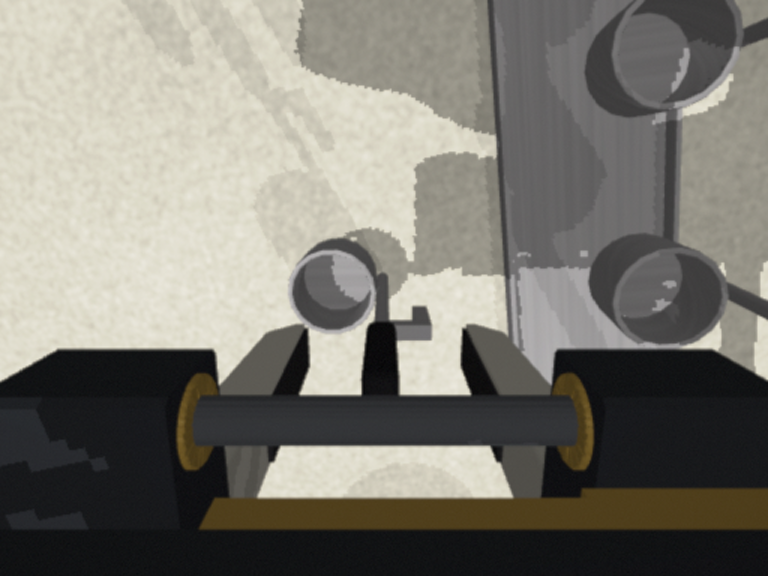

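The grip (x≈381) is centred between the fingers (307 and 462) and the hook bar lies level in the image, so the yaw is right. Closing.

```bash
python3 -m handwheel '[{"gripper":15,"dp":[0,0,0],"turn":0},{"gripper":15,"dp":[0,0,0],"turn":0},{"gripper":15,"dp":[0,0,0],"turn":0},{"gripper":15,"dp":[0,0,0],"turn":0},{"gripper":5,"dp":[0,0,0],"turn":0},{"gripper":0,"dp":[0,0,0],"turn":0},{"gripper":0,"dp":[0,0,0],"turn":0},{"gripper":0,"dp":[0,0,0],"turn":0},{"gripper":0,"dp":[0,0,0],"turn":0}]'
python3 - <<'E'
from h import *
snap('wrist','w3',None,1.5); st=r.state(); print(st['ee_pos'],st['force'],st['moment'],st['opening'])
E
```

```text
time_s: 3.65
ee_pos: [0.4701, -0.0988, 0.2128]
tcp_rot: [0.439, -0.439, 0.554, -0.554]
force: [-1.1, 0.6, 1.6]
opening: 0.0115
[ 0.47011154 -0.09881228  0.21275599] [-1.75804199 -0.35822263  1.20693105] [-0.02183911  0.26613245 -0.00799018] 0.011687141117970189
```

View pics/w3.png

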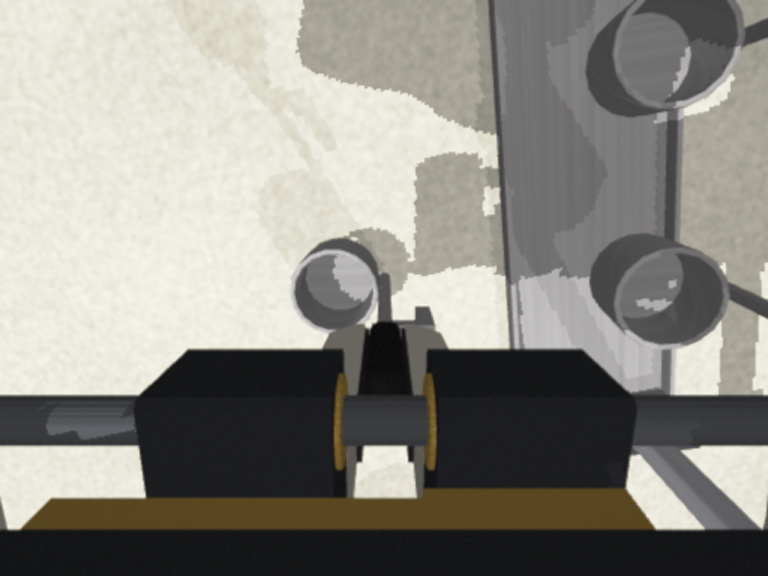

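```bash
python3 - <<'E'
from h import *
from scipy.spatial.transform import Rotation as Ro
B=lambda u,v:(340+(u+.5)/2.6-.5,(v+.5)/2.6-.5)
a=cv2.imread('pics/raw_w1.png'); cv2.imwrite('pics/c5.png',cv2.resize(a[0:110,440:512],None,fx=7,fy=7,interpolation=cv2.INTER_CUBIC))
cv2.imwrite('pics/c6.png',cv2.resize(a[100:232,440:512],None,fx=5,fy=5,interpolation=cv2.INTER_CUBIC))
s=r.state();q=s['tcp_rot'];R=Ro.from_quat([q[1],q[2],q[3],q[0]]).as_matrix();print('jaw ang',np.degrees(np.arctan2(R[1,2],R[0,2])),R.round(4))
E
```

```text
jaw ang -13.195638121663144 [[-2.283e-01 -3.000e-04  9.736e-01]
 [-9.736e-01  1.000e-04 -2.283e-01]
 [-0.000e+00 -1.000e+00 -4.000e-04]]
```

View pics/c5.png

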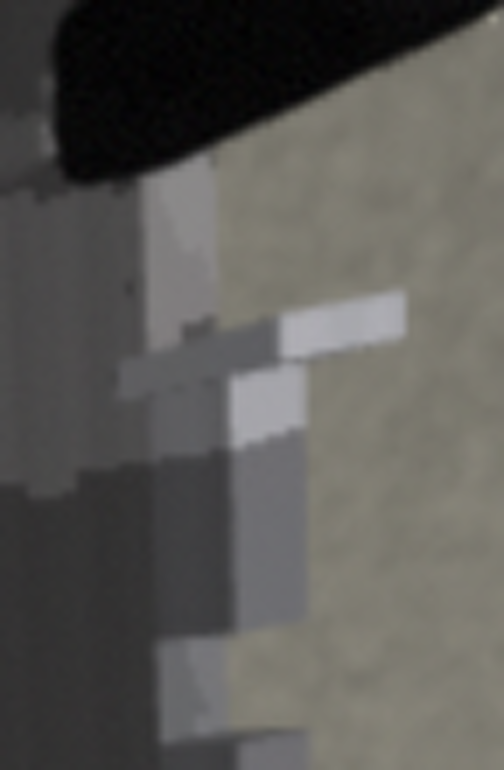

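View pics/c6.png

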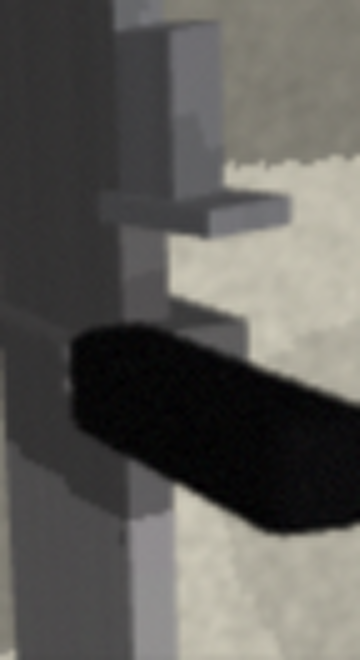

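```bash
python3 - <<'E'
from h import *
A=lambda u,v:(440+(u+.5)/7-.5,(v+.5)/7-.5)
B=lambda u,v:(440+(u+.5)/5-.5,100+(v+.5)/5-.5)
z=.150
L=[onz('w1',p,z) for p in (A(145,200),A(145,330),B(122,260),B(130,540),B(134,650))]
Rr=[onz('w1',p,z) for p in (A(215,200),A(215,310),B(168,255),B(174,540),B(180,650))]
for a,b in zip(L,Rr): print(a[:2].round(4),b[:2].round(4))
l=np.array(L)[:,:2];rr=np.array(Rr)[:,:2]
for m in (l,rr): 
    p=np.polyfit(m[:,1],m[:,0],1); print('slope',p, 'x at y=-.0715',np.polyval(p,-.0715))
for z in (.150,.152):
  print('notch',[onz('w1',A(*p),z)[:2].round(4) for p in ((158,638),(160,742),(232,632),(230,735))])
print('ears inner top? step ends z.162', [onz('w1',p,.162)[:2].round(4) for p in (A(230,375),A(232,628),A(238,738),B(173,200))])
for p,n in (((.6545,.107),0),((.6182,-.2497),0)): pass
print(proj('scene0',(.6365,-.0715,.150)),proj('scene0',(.6290,-.0715,.150)))
E
```

```text
[ 0.6383 -0.0257] [ 0.6449 -0.0277]
[ 0.6367 -0.0375] [ 0.6435 -0.0377]
[ 0.6289 -0.1117] [ 0.6356 -0.1129]
[ 0.6239 -0.1564] [ 0.6305 -0.1584]
[ 0.622  -0.1752] [ 0.629  -0.1773]
slope [0.10848798 0.6409401 ] x at y=-.0715 0.6331832064349303
slope [0.10665411 0.6476834 ] x at y=-.0715 0.6400576341902328
notch [array([ 0.6338, -0.0673]), array([ 0.6325, -0.0777]), array([ 0.6411, -0.0689]), array([ 0.6395, -0.0791])]
notch [array([ 0.6325, -0.067 ]), array([ 0.6313, -0.0773]), array([ 0.6398, -0.0686]), array([ 0.6382, -0.0787])]
ears inner top? step ends z.162 [array([ 0.6362, -0.0438]), array([ 0.6333, -0.0668]), array([ 0.6325, -0.0774]), array([ 0.6298, -0.1013])]
[251.04895948 205.49639819] [249.61891552 203.56755592]
```

```bash
python3 -m handwheel '[{"gripper":0,"dp":[0,-1,0],"turn":0},{"gripper":0,"dp":[0,-3,0],"turn":0},{"gripper":0,"dp":[0,-6,0],"turn":0},{"gripper":0,"dp":[0,-9,0],"turn":0},{"gripper":0,"dp":[0,-11.5,0],"turn":0},{"gripper":0,"dp":[0,-12.5,0],"turn":0},{"gripper":0,"dp":[0,-12.5,0],"turn":0},{"gripper":0,"dp":[0,-12.5,0],"turn":0},{"gripper":0,"dp":[0,-12.5,0],"turn":0}]'
python3 - <<'E'
from h import *
snap('wrist','w4',None,1.5); snap('side','s4',(195,75,335,270),3); st=r.state(); print(st['ee_pos'],st['force'],st['moment'],st['opening'])
E
```

```text
time_s: 4.6
ee_pos: [0.4697, -0.0986, 0.3362]
tcp_rot: [0.439, -0.44, 0.555, -0.553]
force: [0.3, -0.2, -1.6]
opening: 0.012
[ 0.46982527 -0.09864963  0.33643777] [-0.48918225 -0.01215526 -1.2933275 ] [-0.01135555 -0.10505733  0.01489275] 0.011600847762510226
```

View pics/s4.png

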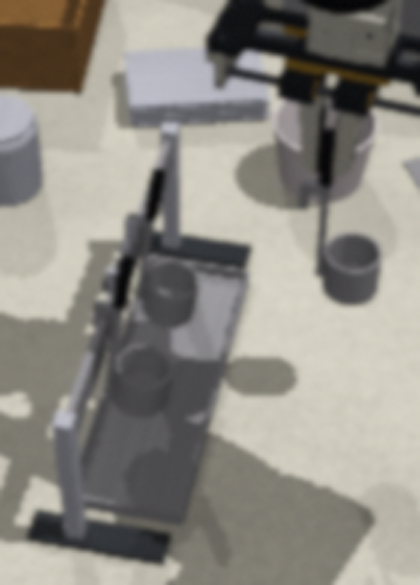

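View pics/w4.png

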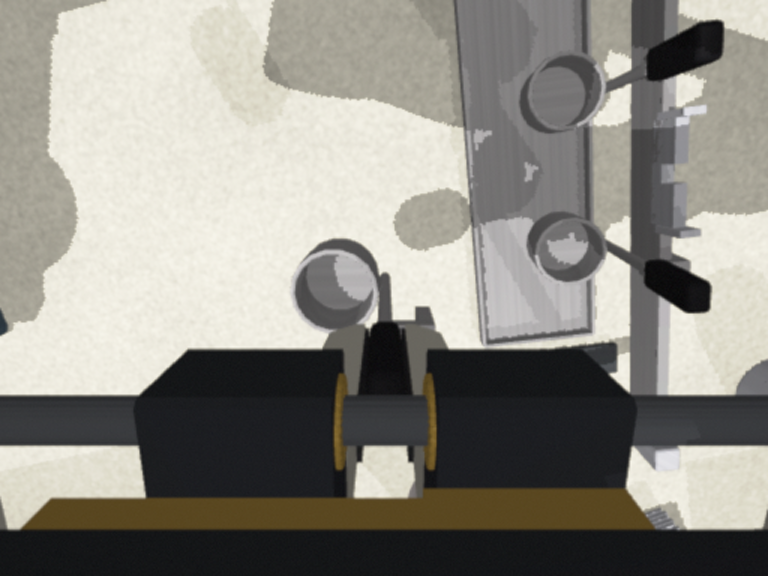

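```bash
python3 - <<'E'
from h import *
a=cv2.imread('pics/raw_w4.png'); cv2.imwrite('pics/c7.png',cv2.resize(a[150:250,180:310],None,fx=6,fy=6,interpolation=cv2.INTER_CUBIC))
cv2.imwrite('pics/c8.png',cv2.resize(a[0:300,330:490],None,fx=2,fy=2,interpolation=cv2.INTER_CUBIC)[:600])
E
```

```text
(no output)
```

View pics/c7.png

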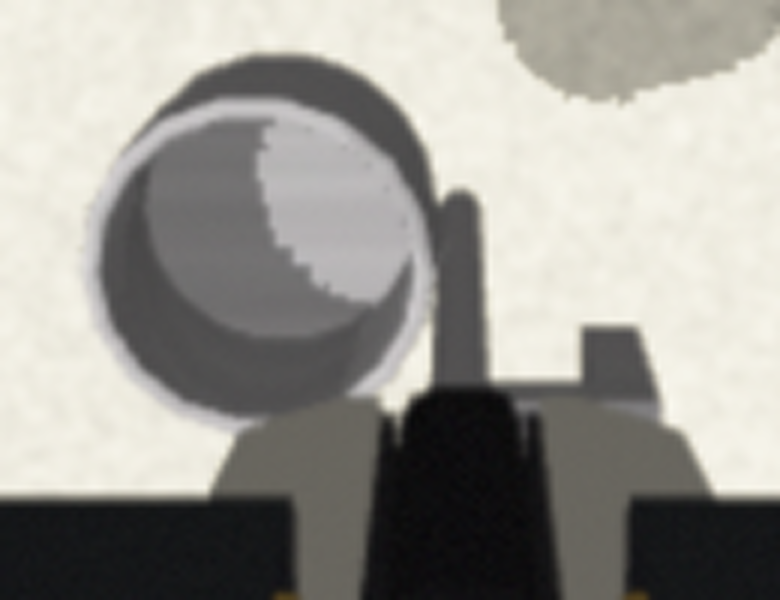

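View pics/c8.png

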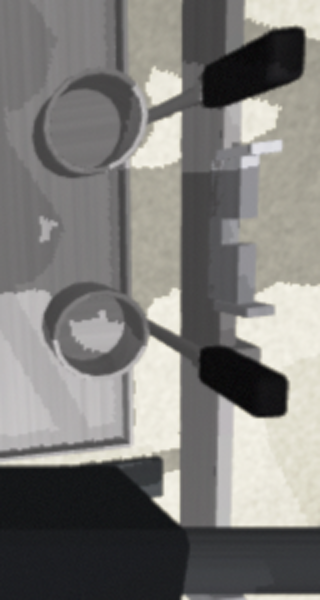

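```bash
python3 - <<'E'
from h import *
from scipy.spatial.transform import Rotation as Ro
C=lambda u,v:(180+(u+.5)/6-.5,150+(v+.5)/6-.5)
N=lambda u,v:(330+(u+.5)/2-.5,(v+.5)/2-.5)
s=r.state();q=s['tcp_rot'];R=Ro.from_quat([q[1],q[2],q[3],q[0]]).as_matrix(); T=s['ee_pos']; cz=T[2]-.2128
f=lambda p: ((p-T)@R[:,2]*1e3, -(p-T)@R[:,0]*1e3)
for n,u,z in (('rim',(261,265),.042),('rimL',(85,265),.042),('rimR',(437,265),.042),('tongue a',(583,327),.079),('tongue b',(638,327),.079),('barfoot',(462,190),.005)):
    print(n,np.round(f(onz('w4',C(*u),cz+z)),1))
ra=np.array([.9942,-.1075]); rb=np.array([.1075,.9942]); M=np.array([.6366,-.0715])
for n,u in (('Lrim',(91,121)),('Rrim',(96,331))):
    p=onz('w4',N(*u),.092)[:2]-M; print(n,(p@ra*1e3).round(1),(p@rb*1e3).round(1))
for n,u in (('Lgriptop',(290,53)),('Rgriptop',(270,395))):
    p=onz('w4',N(*u),.214)[:2]-M; print(n,(p@ra*1e3).round(1),(p@rb*1e3).round(1))
for p in ((212,300),(234,300),(221,230),(240,230),(205,470),(221,470)): pass
x=[onz('w4',N(*u),.15)[:2] for u in ((221,231),(241,231),(217,450),(233,450))]
for p in x: print((p-M)@ra*1e3,(p-M)@rb*1e3)
E
```

```text
rim [-28.7  -1.1]
rimL [-53.4  -1.2]
rimR [-4.1 -1.1]
tongue a [14.   1.2]
tongue b [20.6  1.2]
barfoot [-0.6  1.1]
Lrim -35.0 54.4
Rrim -35.5 -50.3
Lgriptop -20.5 54.1
Rgriptop -22.3 -52.4
-3.717676997626435 -1.2308474610702
4.571102254198918 -2.2553884644807516
-3.582478534186243 -99.36704150156437
3.6519528895478017 -100.25299848689905
```

```bash
python3 -m handwheel '[{"gripper":0,"dp":[-0.5,0,1],"turn":-1},{"gripper":0,"dp":[-1.2,0,2.6],"turn":-2},{"gripper":0,"dp":[-2.1,0,4.6],"turn":-3},{"gripper":0,"dp":[-3,0,6.6],"turn":-4},{"gripper":0,"dp":[-3.9,0,8.6],"turn":-5},{"gripper":0,"dp":[-4.8,0,10.6],"turn":-6},{"gripper":0,"dp":[-5.6,0,12.4],"turn":-7},{"gripper":0,"dp":[-6.2,0,13.7],"turn":-8},{"gripper":0,"dp":[-6.6,0,14.5],"turn":-8},{"gripper":0,"dp":[-6.7,0,14.7],"turn":-8},{"gripper":0,"dp":[-6.7,0,14.7],"turn":-8},{"gripper":0,"dp":[-6.7,0,14.7],"turn":-8}]'
python3 - <<'E'
from h import *
snap('wrist','w5',None,1.5); snap('side','s5',(195,75,335,240),3.6);snap('scene','sc5',(160,125,340,260),4.4); st=r.state(); print(st['ee_pos'],st['tcp_rot'],st['force'],st['moment'],st['opening'])
E
```

```text
time_s: 5.9
ee_pos: [0.6283, -0.0672, 0.3377]
tcp_rot: [0.477, -0.477, 0.522, -0.522]
force: [-0.3, 1.0, -0.8]
opening: 0.0121
[ 0.62826448 -0.06733607  0.33809799] [-0.47675546  0.47666196 -0.52215348  0.52235366] [-0.47082094  0.12863902 -1.10224709] [-0.01240907 -0.09098173 -0.04291632] 0.011875796787607617
```

View pics/w5.png

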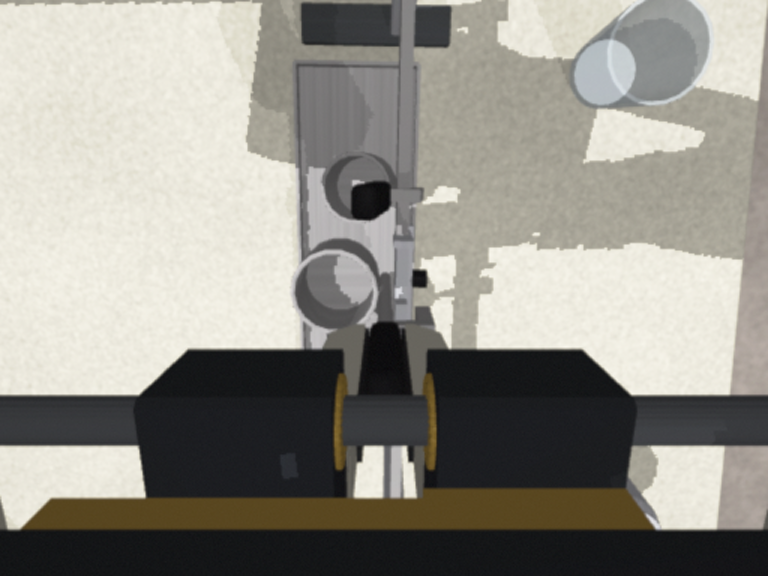

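View pics/s5.png

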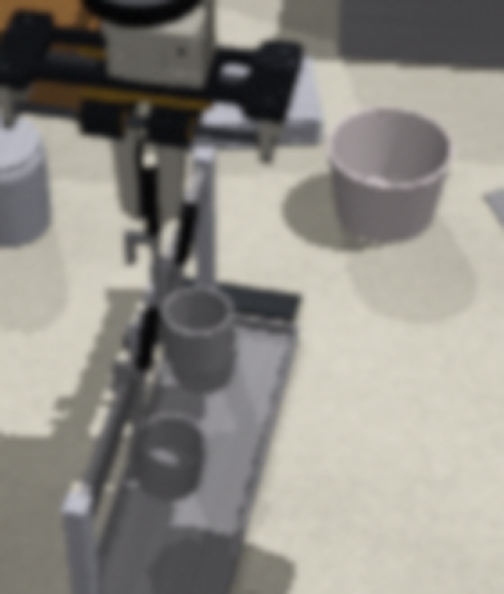

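View pics/sc5.png

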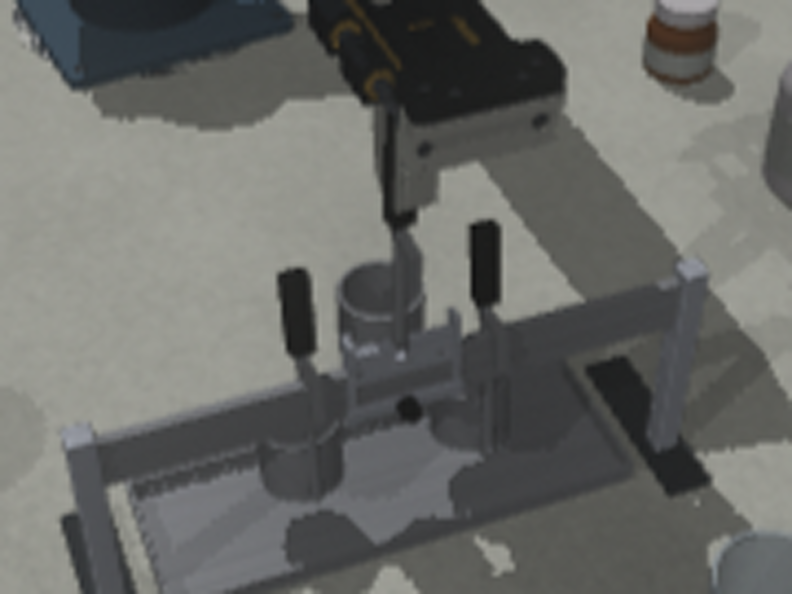

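```bash
python3 - <<'E'
from h import *
a=cv2.imread('pics/raw_w5.png'); cv2.imwrite('pics/c9.png',cv2.resize(a[90:230,190:300],None,fx=5.4,fy=5.4,interpolation=cv2.INTER_CUBIC)[:,:594][:])
a=cv2.imread('pics/raw_w5.png'); cv2.imwrite('pics/c10.png',cv2.resize(a[0:140,190:300],None,fx=4.2,fy=4.2,interpolation=cv2.INTER_CUBIC))
E
```

```text
(no output)
```

View pics/c9.png

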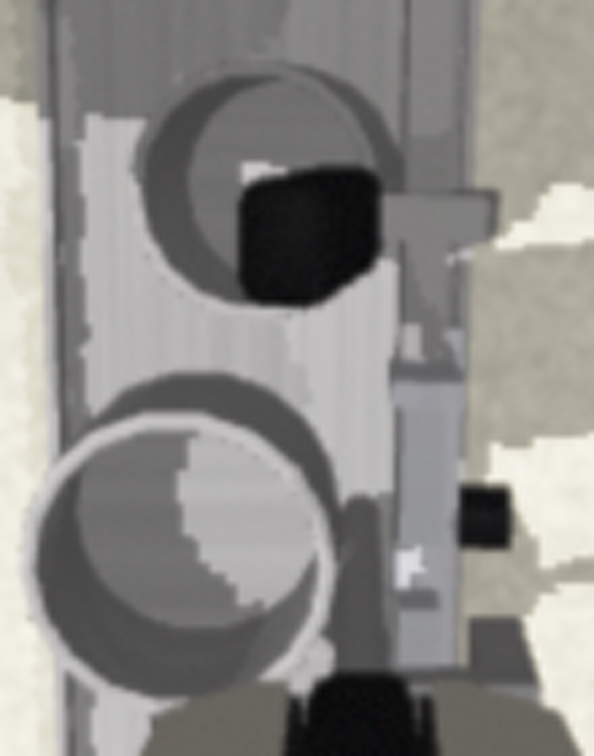

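View pics/c10.png

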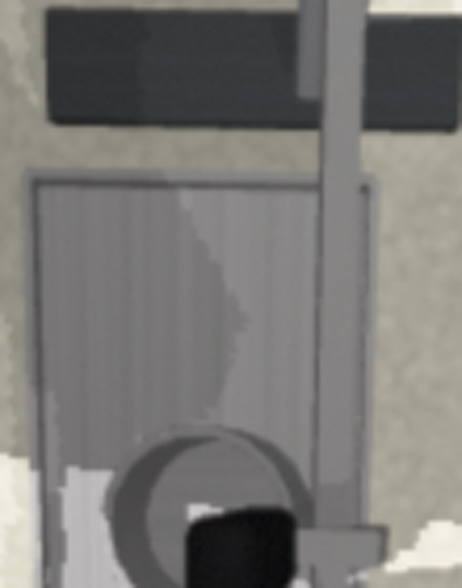

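```bash
python3 - <<'E'
from h import *
C=lambda u,v:(190+(u+.5)/5.4-.5,90+(v+.5)/5.4-.5)
T=r.state()['ee_pos'];cz=T[2]-.2128
ra=np.array([.9942,-.1075]); rb=np.array([.1075,.9942]); M=np.array([.6366,-.0715])
def f(n,u,z): p=onz('w5',C(*u),z)[:2]-M; print(n,(p@ra*1e3).round(1),(p@rb*1e3).round(1))
p=T[:2]-M; print('TCP',p@ra*1e3,p@rb*1e3)
f('tongueL',(471,618),cz+.079);f('tongueR',(524,618),cz+.079);f('rim',(183,556),cz+.042)
f('barfoot',(362,495),cz+.003)
f('railL',(407,50),.15);f('railR',(474,50),.15)
for z in (.162,.164):
  f('stepL',(397,400),z);f('stepR',(463,400),z);f('stepL2',(393,660),z);f('stepR2',(458,640),z);f('notch edge +y',(415,608),z)
f('Lrim',(272,186),.087); f('Lgriptop',(310,265),.214); f('Lhookbar',(440,215),.157)
f('Lrim left',(138,186),.087);f('Lrim right',(402,186),.087)
E
```

```text
TCP -8.734795450071216 3.243707075435242
tongueL 5.4 4.9
tongueR 12.5 5.0
rim -36.9 2.8
barfoot -9.1 4.0
railL -3.5 79.5
railR 6.9 79.7
stepL -4.1 27.0
stepR 6.1 27.2
stepL2 -3.8 -15.4
stepR2 6.5 -11.8
notch edge +y -0.5 -6.6
stepL -4.1 27.3
stepR 6.0 27.5
stepL2 -3.9 -14.7
stepR2 6.4 -11.2
notch edge +y -0.6 -6.0
Lrim -27.4 55.7
Lgriptop -16.3 52.3
Lhookbar 2.0 55.0
Lrim left -53.4 55.3
Lrim right -2.2 56.1
```

```bash
python3 - <<'E'
from h import *
a=cv2.imread('pics/raw_w5.png')
cv2.imwrite('pics/c11.png',cv2.resize(a[100:222,255:295],None,fx=14,fy=4.8,interpolation=cv2.INTER_NEAREST))
g=a.sum(2)//3
for v in (60,80,100,108,165,175,195,208): print(v,g[v,258:285])
E
```

```text
60 [135 133 133 133 135 137 133 114 104 129 133 132 133 132 133 132 130 125
 119 116 138 145 159 166 165 162 162]
80 [134 132 132 132 135 135 125 101 119 130 132 131 132 132 131 130 126 117
 111 135 140 150 157 159 159 161 160]
100 [131 130 130 132 133 130 113 102 127 130 129 129 129 129 130 128 121 118
 114 133 144 156 155 157 160 163 164]
108 [114 125 128 131 133 126 105 108 129 130 131 129 129 130 129 125 116 112
 122 136 153 164 165 164 159 156 154]
165 [186 185 188 186 169 136 146 155 156 155 154 153 153 155 157 158 158 152
 148 164 167 165 168 173 173 169 166]
175 [186 186 188 187 167 108 135 148 150 150 149 150 150 151 153 158 162 167
 161 162 166 169 191 232 235 236 237]
195 [ 79  79  90 118 129 179 216 218 215 210 190 162 158 156 155 152 141 141
 157 158 161 166 168 169 168 167 168]
208 [ 79  78  77  83 101 123 147 150 150 149 149 150 149 151 154 149 136 149
 126  81  80  81  81  81  81  81  81]
```

View pics/c11.png

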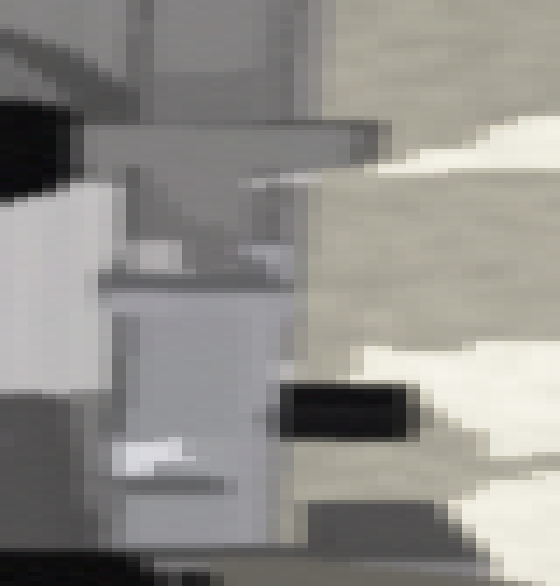

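```bash
python3 - <<'E'
from h import *
ra=np.array([.9942,-.1075]); rb=np.array([.1075,.9942]); M=np.array([.6366,-.0715])
def f(n,u,z): p=onz('w5',u,z)[:2]-M; print(n,(p@ra*1e3).round(1),(p@rb*1e3).round(1))
f('rail',(265.5,100),.15);f('rail',(273.6,100),.15)
f('rail',(266.3,60),.15);f('rail',(274.5,60),.15)
f('step',(264,175),.162);f('step',(272.7,175),.162)
f('step',(263.3,208),.162);f('step',(273,208),.162)
c,d=ray('w5',(256,110));p=c[:2]-M;print('cam',p@ra,p@rb,c)
print([proj('w5',np.r_[M+ra*x+rb*y,z]).round(1) for x,y,z in ((-.0035,.0795,.15),(.0035,.0795,.15),(-.0035,.0795,.116),(-.0035,.02,.162),(.0035,.02,.162))])
E
```

```text
rail -3.0 78.6
rail 3.8 78.7
rail -3.1 109.8
rail 3.6 109.9
step -3.1 17.3
step 4.2 17.4
step -3.1 -11.9
step 5.3 -11.7
cam -0.01030090590851559 0.07112927091209688 [6.34005210e-01 3.24794675e-04 4.19537118e-01]
[array([264.9,  98.9]), array([273.3,  99. ]), array([264., 100.]), array([263.6, 171.9]), array([271.9, 172. ])]
```

```bash
python3 -m handwheel '[{"gripper":0,"dp":[0,0.5,0.03],"turn":-2},{"gripper":0,"dp":[0,1.2,0.03],"turn":-2},{"gripper":0,"dp":[0,1.9,0.03],"turn":-2},{"gripper":0,"dp":[0,2.5,0.03],"turn":-2},{"gripper":0,"dp":[0,3,0.03],"turn":-2},{"gripper":0,"dp":[0,3.4,0.03],"turn":-2},{"gripper":0,"dp":[0,3.7,0.03],"turn":-2},{"gripper":0,"dp":[0,4,0.03],"turn":-2},{"gripper":0,"dp":[0,4,0.03],"turn":-2},{"gripper":0,"dp":[0,4,0.03],"turn":-2}]'
python3 - <<'E'
from h import *
snap('wrist','w6',(190,90,300,230),4.2);snap('scene','sc6',(200,130,310,240),5.4);snap('side','s6',(195,95,295,240),4); st=r.state(); print(st['ee_pos'],st['force'],st['moment'])
E
```

```text
time_s: 7.05
ee_pos: [0.629, -0.0672, 0.2979]
tcp_rot: [-0.486, 0.486, -0.514, 0.514]
force: [0.4, -0.5, -1.1]
opening: 0.0115
[ 0.62906997 -0.06724506  0.29805749] [ 0.0778111   0.89393955 -1.73830342] [-0.03129532 -0.09975966 -0.02337845]
```

View pics/w6.png

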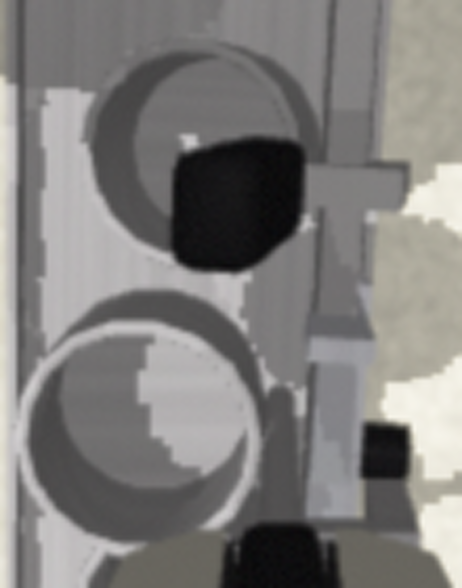

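View pics/sc6.png

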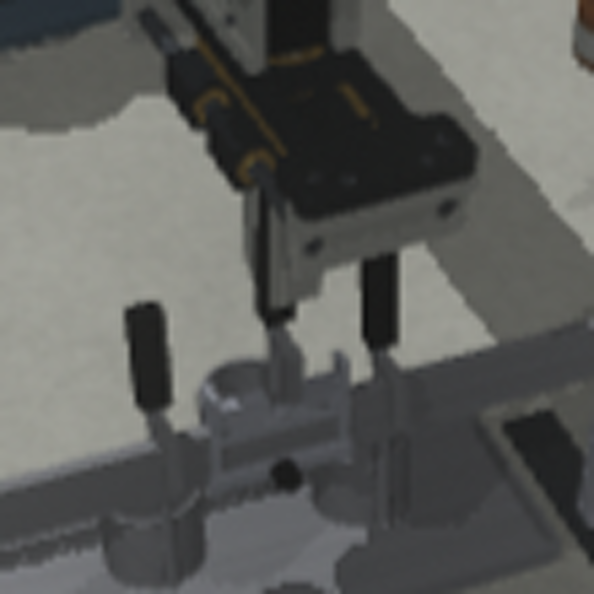

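View pics/s6.png

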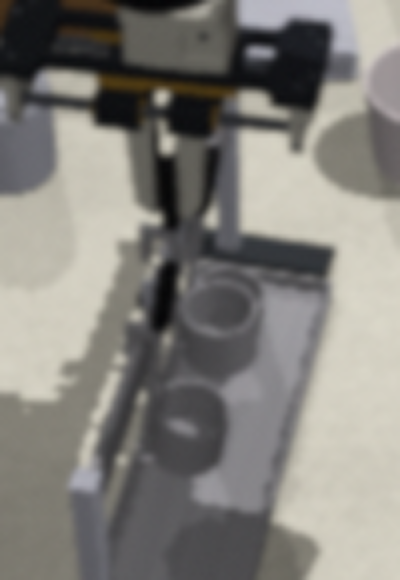

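```bash
python3 -m handwheel '[{"gripper":0,"dp":[0,0,-0.05],"turn":0},{"gripper":0,"dp":[0,0.3,-0.05],"turn":0},{"gripper":0,"dp":[0,0.6,-0.05],"turn":0},{"gripper":0,"dp":[0,0.8,-0.05],"turn":0},{"gripper":0,"dp":[0,0.8,-0.05],"turn":0}]'
python3 - <<'E'
from h import *
snap('wrist','w7',(190,90,300,230),4.2); st=r.state(); print(st['ee_pos'],st['force'],st['moment'])
p=st['ee_pos'][:2]-[.6366,-.0715]; print(p@[.9942,-.1075],p@[.1075,.9942])
E
```

```text
time_s: 7.7
ee_pos: [0.6282, -0.0671, 0.2891]
tcp_rot: [0.486, -0.486, 0.514, -0.513]
force: [-0.6, 0.0, -1.2]
opening: 0.0117
[ 0.62836921 -0.06714667  0.28941235] [ 0.50946852  0.04776913 -1.63902102] [-0.05658017 -0.13981427  0.02014234]
-0.008651030472597963 0.0034432689172398116
```

View pics/w7.png

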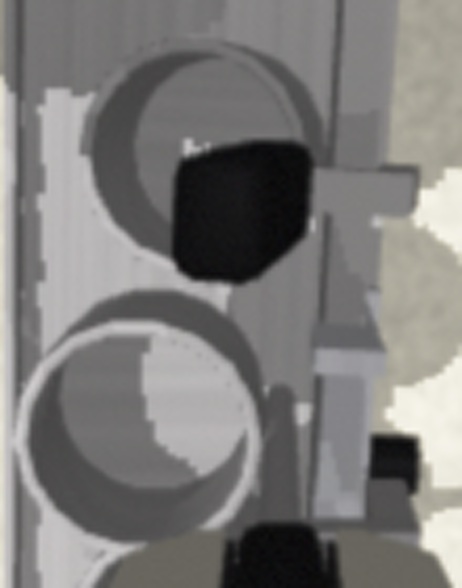

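```bash
python3 -m handwheel '[{"gripper":0,"dp":[0.06,0,0.07],"turn":0},{"gripper":0,"dp":[0.12,0,0.06],"turn":0},{"gripper":0,"dp":[0.18,0,0.06],"turn":0},{"gripper":0,"dp":[0.24,0,0.06],"turn":0},{"gripper":0,"dp":[0.3,0,0.05],"turn":0},{"gripper":0,"dp":[0.3,0,0.05],"turn":0}]'
python3 - <<'E'
from h import *
snap('wrist','w8',(190,90,300,230),4.2);snap('scene','sc8',(200,150,310,240),6.5); st=r.state(); print(st['ee_pos'],st['force'],st['moment'])
p=st['ee_pos'][:2]-[.6366,-.0715]; print(p@[.9942,-.1075],p@[.1075,.9942])
E
```

```text
time_s: 8.35
ee_pos: [0.6288, -0.0703, 0.2898]
tcp_rot: [-0.486, 0.486, -0.514, 0.514]
force: [-0.3, 0.6, -1.5]
opening: 0.0115
[ 0.628795   -0.07021409  0.28975813] [-0.40847603 -0.12655309 -1.95942258] [-0.0323864  -0.11159047 -0.01386865]
-0.007897966304848578 0.00043941190251399725
```

View pics/w8.png

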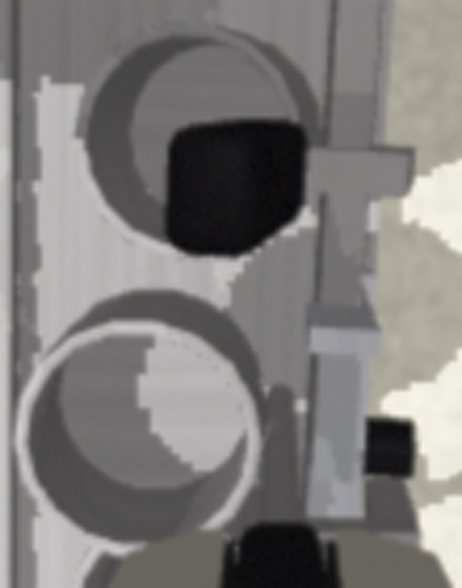

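View pics/sc8.png

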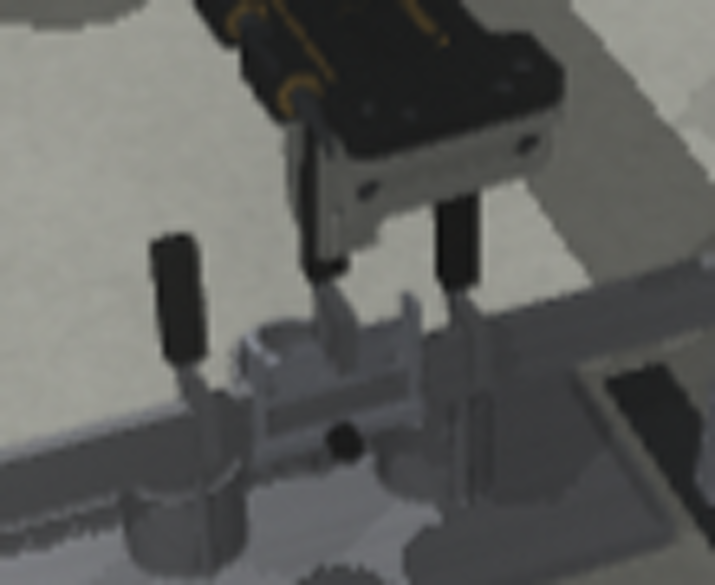

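```bash
python3 -m handwheel '[{"gripper":0,"dp":[0.02,0.3,0],"turn":0},{"gripper":0,"dp":[0.02,0.6,0],"turn":0},{"gripper":0,"dp":[0.02,0.9,0],"turn":0},{"gripper":0,"dp":[0.02,1.1,0],"turn":0},{"gripper":0,"dp":[0.02,1.2,0],"turn":0},{"gripper":0,"dp":[0.02,1.3,0],"turn":0},{"gripper":0,"dp":[0.02,1.3,0],"turn":0}]'
cat > st.py <<'E'
from h import *
st=r.state(); p=st['ee_pos'][:2]-[.6366,-.0715]; print('t',st['time_s'],'rack x,y mm',np.round([p@[.9942,-.1075]*1e3,p@[.1075,.9942]*1e3],2),'z hook over rail mm',round((st['ee_pos'][2]-.2128-.05)*1e3,2),'F',st['force'].round(2),'M',st['moment'].round(3))
E
python3 st.py
```

```text
time_s: 9.15
ee_pos: [0.6288, -0.0704, 0.2766]
tcp_rot: [0.486, -0.486, 0.514, -0.514]
force: [0.7, -1.0, -1.7]
opening: 0.0118
t 9.15 rack x,y mm [-7.9   0.29] z hook over rail mm 13.82 F [ 0.71 -1.03 -1.71] M [-0.075 -0.158 -0.017]
```

```bash
python3 -m handwheel '[{"gripper":0,"dp":[0,0.1,0],"turn":0},{"gripper":0,"dp":[0,0.15,0],"turn":0},{"gripper":0,"dp":[0,0.2,0],"turn":0},{"gripper":0,"dp":[0,0.25,0],"turn":0},{"gripper":0,"dp":[0,0.25,0],"turn":0}]'; python3 st.py
python3 -m handwheel '[{"gripper":0,"dp":[0,0.05,0],"turn":0},{"gripper":0,"dp":[0,0.1,0],"turn":0},{"gripper":0,"dp":[0,0.1,0],"turn":0}]'; python3 st.py
```

```text
time_s: 9.65
ee_pos: [0.6288, -0.0704, 0.2742]
tcp_rot: [0.486, -0.486, 0.514, -0.514]
force: [-0.2, -0.6, -1.7]
opening: 0.0117
t 9.65 rack x,y mm [-7.92  0.29] z hook over rail mm 11.39 F [-0.22 -0.58 -1.68] M [-0.099 -0.107  0.03 ]
time_s: 9.95
ee_pos: [0.6287, -0.0704, 0.2732]
tcp_rot: [0.486, -0.486, 0.514, -0.514]
force: [-0.2, 0.4, -2.3]
opening: 0.0117
t 9.95 rack x,y mm [-7.93  0.28] z hook over rail mm 10.35 F [-0.2   0.37 -2.26] M [-0.05  -0.133  0.051]
```

```bash
python3 -m handwheel '[{"gripper":0,"dp":[0,0.05,0],"turn":0},{"gripper":0,"dp":[0,0.1,0],"turn":0},{"gripper":0,"dp":[0,0.15,0],"turn":0},{"gripper":0,"dp":[0,0.2,0],"turn":0},{"gripper":0,"dp":[0,0.2,0],"turn":0}]'; python3 st.py
python3 -m handwheel '[{"gripper":0,"dp":[0,0.05,0],"turn":0},{"gripper":0,"dp":[0,0.1,0],"turn":0},{"gripper":0,"dp":[0,0.15,0],"turn":0},{"gripper":0,"dp":[0,0.2,0],"turn":0},{"gripper":0,"dp":[0,0.2,0],"turn":0}]'; python3 st.py
python3 - <<'E'
from h import *
snap('wrist','w9',(190,90,300,230),4.2);snap('scene','sc9',(200,150,310,240),6.5)
E
```

```text
time_s: 10.45
ee_pos: [0.6288, -0.0704, 0.2712]
tcp_rot: [0.486, -0.486, 0.514, -0.514]
force: [1.0, 0.7, -1.8]
opening: 0.0117
t 10.45 rack x,y mm [-7.92  0.27] z hook over rail mm 8.35 F [ 1.03  0.65 -1.77] M [-0.033 -0.094 -0.01 ]
time_s: 10.95
ee_pos: [0.6287, -0.0704, 0.2691]
tcp_rot: [0.486, -0.486, 0.514, -0.514]
force: [0.5, 0.2, -1.5]
opening: 0.0118
t 10.95 rack x,y mm [-7.93  0.27] z hook over rail mm 6.34 F [ 0.48  0.19 -1.46] M [-0.062 -0.076 -0.009]
```

View pics/sc9.png

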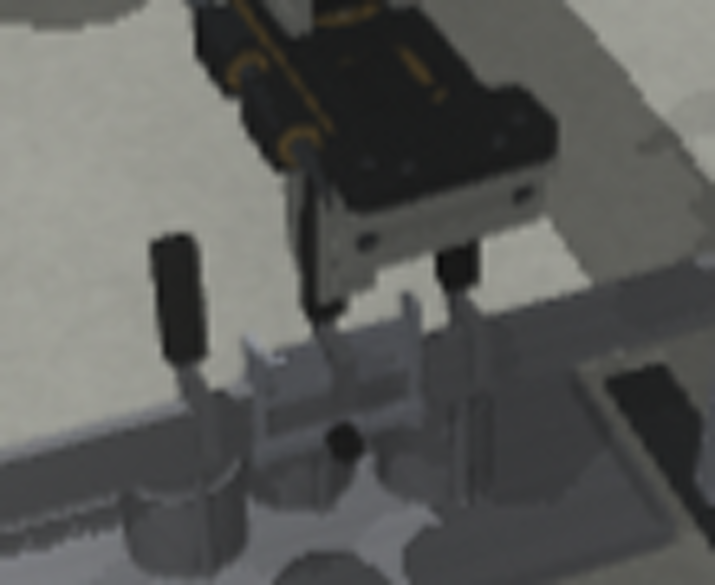

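View pics/w9.png

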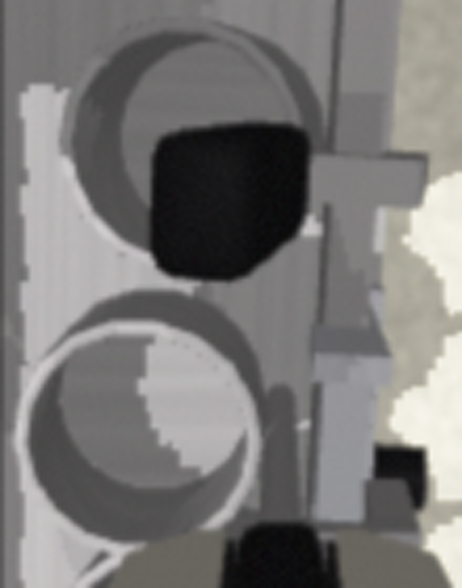

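```bash
python3 -m handwheel '[{"gripper":0,"dp":[0,0.05,0],"turn":0},{"gripper":0,"dp":[0,0.1,0],"turn":0},{"gripper":0,"dp":[0,0.15,0],"turn":0},{"gripper":0,"dp":[0,0.2,0],"turn":0},{"gripper":0,"dp":[0,0.2,0],"turn":0}]'; python3 st.py
python3 -m handwheel '[{"gripper":0,"dp":[0,0.05,0],"turn":0},{"gripper":0,"dp":[0,0.1,0],"turn":0},{"gripper":0,"dp":[0,0.15,0],"turn":0},{"gripper":0,"dp":[0,0.2,0],"turn":0},{"gripper":0,"dp":[0,0.2,0],"turn":0}]'; python3 st.py
```

```text
time_s: 11.55
ee_pos: [0.6287, -0.0704, 0.2671]
tcp_rot: [0.486, -0.486, 0.514, -0.514]
force: [0.3, 0.6, -0.5]
opening: 0.0115
t 11.55 rack x,y mm [-7.93  0.26] z hook over rail mm 4.34 F [ 0.33  0.59 -0.54] M [-0.062 -0.105  0.004]
time_s: 12.05
ee_pos: [0.6288, -0.0704, 0.2651]
tcp_rot: [0.486, -0.486, 0.514, -0.514]
force: [-0.0, -1.0, -1.5]
opening: 0.0118
t 12.05 rack x,y mm [-7.91  0.26] z hook over rail mm 2.34 F [-0.02 -1.01 -1.53] M [-0.056 -0.099  0.012]
```

```bash
python3 -m handwheel '[{"gripper":0,"dp":[0,0.05,0],"turn":0},{"gripper":0,"dp":[0,0.1,0],"turn":0},{"gripper":0,"dp":[0,0.1,0],"turn":0}]'; python3 st.py
python3 -m handwheel '[{"gripper":0,"dp":[0,0.05,0],"turn":0},{"gripper":0,"dp":[0,0.1,0],"turn":0},{"gripper":0,"dp":[0,0.1,0],"turn":0}]'; python3 st.py
```

```text
time_s: 12.35
ee_pos: [0.6287, -0.0704, 0.2642]
tcp_rot: [0.486, -0.486, 0.514, -0.514]
force: [0.3, -0.3, -1.1]
opening: 0.0119
t 12.35 rack x,y mm [-7.93  0.28] z hook over rail mm 1.38 F [ 0.29 -0.33 -1.15] M [-0.082 -0.12  -0.   ]
time_s: 12.65
ee_pos: [0.6287, -0.0704, 0.2632]
tcp_rot: [0.486, -0.486, 0.514, -0.514]
force: [-0.6, 0.2, -1.7]
opening: 0.0119
t 12.65 rack x,y mm [-7.92  0.26] z hook over rail mm 0.36 F [-0.61  0.22 -1.7 ] M [-0.07  -0.12  -0.021]
```

Still free at about 0.4 mm; continuing in 0.5 mm steps.

```bash
for i in 1; do :; done; python3 -m handwheel '[{"gripper":0,"dp":[0,0.05,0],"turn":0},{"gripper":0,"dp":[0,0.05,0],"turn":0}]'; python3 st.py
python3 -m handwheel '[{"gripper":0,"dp":[0,0.05,0],"turn":0},{"gripper":0,"dp":[0,0.05,0],"turn":0}]'; python3 st.py
python3 -m handwheel '[{"gripper":0,"dp":[0,0.05,0],"turn":0},{"gripper":0,"dp":[0,0.05,0],"turn":0}]'; python3 st.py
```

```text
time_s: 12.85
ee_pos: [0.6288, -0.0704, 0.2628]
tcp_rot: [-0.486, 0.486, -0.514, 0.514]
force: [0.5, 0.1, -0.8]
opening: 0.0119
t 12.85 rack x,y mm [-7.85  0.28] z hook over rail mm 0.05 F [ 0.46  0.11 -0.83] M [-0.056 -0.162  0.012]
time_s: 13.05
ee_pos: [0.6288, -0.0704, 0.2628]
tcp_rot: [-0.486, 0.486, -0.514, 0.514]
force: [-1.5, 1.3, 3.4]
opening: 0.0117
t 13.05 rack x,y mm [-7.86  0.27] z hook over rail mm 0.02 F [-1.49  1.26  3.41] M [ 0.026  0.126 -0.037]
time_s: 13.25
ee_pos: [0.6288, -0.0704, 0.2628]
tcp_rot: [-0.486, 0.486, -0.513, 0.514]
force: [-3.3, 0.6, 4.9]
opening: 0.012
t 13.25 rack x,y mm [-7.88  0.27] z hook over rail mm -0.01 F [-3.35  0.61  4.94] M [ 0.095  0.361 -0.006]
```

```bash
python3 -m handwheel '[{"gripper":0,"dp":[0,-0.05,0],"turn":0},{"gripper":0,"dp":[0,-0.06,0],"turn":0}]'; python3 st.py
python3 - <<'E'
from h import *
snap('scene','sc10',(200,150,310,240),6.5);snap('side','s10',(195,95,295,240),4)
E
```

```text
time_s: 13.45
ee_pos: [0.6288, -0.0704, 0.2628]
tcp_rot: [-0.486, 0.486, -0.514, 0.514]
force: [-1.2, 1.3, 3.7]
opening: 0.0119
t 13.45 rack x,y mm [-7.86  0.26] z hook over rail mm 0.01 F [-1.2   1.31  3.67] M [ 0.005  0.17  -0.047]
```

View pics/sc10.png

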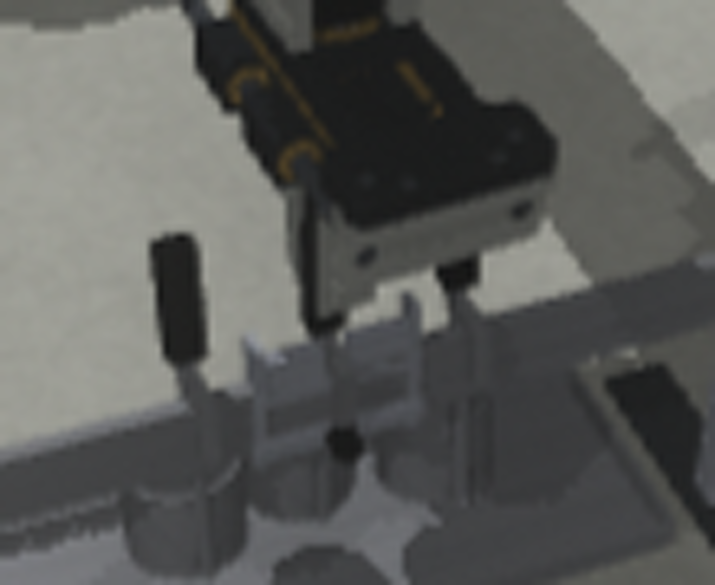

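View pics/s10.png

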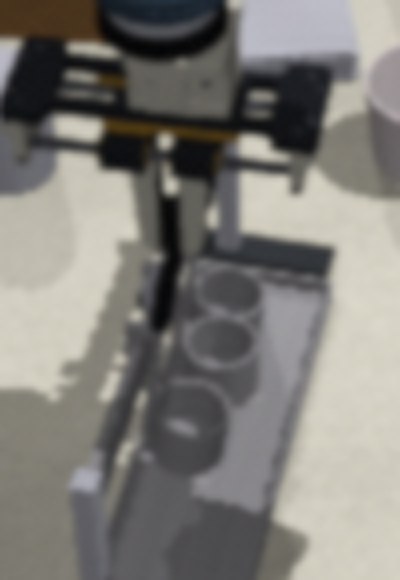

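```bash
python3 -m handwheel '[{"gripper":14,"dp":[0,0,0],"turn":0},{"gripper":16,"dp":[0,0,0],"turn":0},{"gripper":18,"dp":[0,0,0],"turn":0},{"gripper":21,"dp":[0,0,0],"turn":0},{"gripper":24,"dp":[0,0,0],"turn":0},{"gripper":28,"dp":[0,0,0],"turn":0},{"gripper":34,"dp":[0,0,0],"turn":0},{"gripper":42,"dp":[0,0,0],"turn":0},{"gripper":50,"dp":[0,0,0],"turn":0},{"gripper":60,"dp":[0,0,0],"turn":0},{"gripper":60,"dp":[0,0,0],"turn":0},{"gripper":60,"dp":[0,0,0],"turn":0}]'; python3 st.py
python3 - <<'E'
from h import *
snap('scene','sc11',(200,150,310,240),6.5);snap('wrist','w11',None,1.5)
E
```

```text
time_s: 14.75
ee_pos: [0.6288, -0.0704, 0.2624]
tcp_rot: [-0.486, 0.486, -0.514, 0.514]
force: [0.3, -0.4, -0.8]
opening: 0.0559
t 14.75 rack x,y mm [-7.87  0.25] z hook over rail mm -0.42 F [ 0.27 -0.4  -0.8 ] M [-0.005 -0.1    0.02 ]
```

View pics/sc11.png

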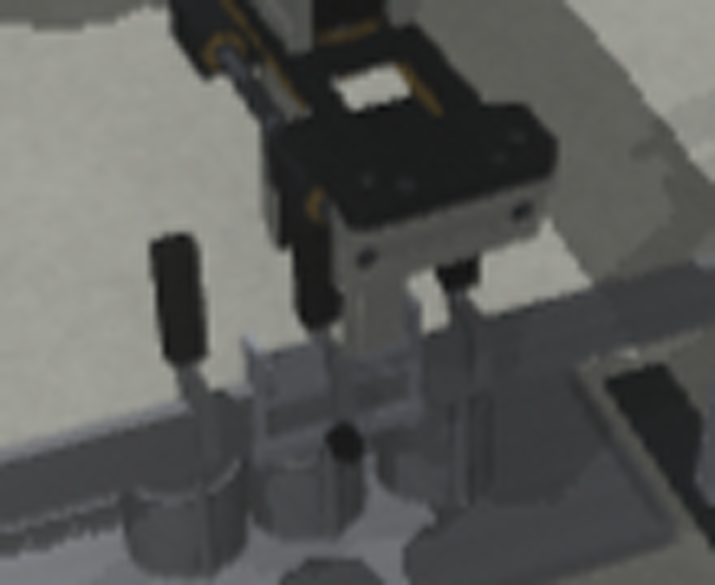

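View pics/w11.png

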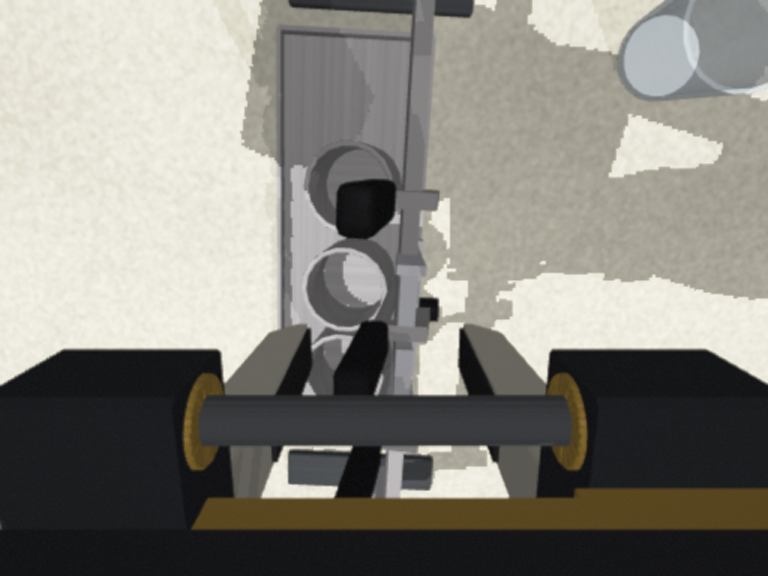

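```bash
python3 -m handwheel '[{"gripper":80,"dp":[0,0,0],"turn":0},{"gripper":80,"dp":[0,0,0],"turn":0},{"gripper":80,"dp":[0,0,0],"turn":0},{"gripper":80,"dp":[0,-0.5,0],"turn":0},{"gripper":80,"dp":[0,-1.5,0],"turn":0},{"gripper":80,"dp":[0,-3,0],"turn":0},{"gripper":80,"dp":[0,-5,0],"turn":0},{"gripper":80,"dp":[0,-7.5,0],"turn":0},{"gripper":80,"dp":[0,-10,0],"turn":0},{"gripper":80,"dp":[0,-12,0],"turn":0},{"gripper":80,"dp":[0,-13,0],"turn":0},{"gripper":80,"dp":[0,-13,0],"turn":0},{"gripper":80,"dp":[0,-13,0],"turn":0},{"gripper":80,"dp":[0,-13,0],"turn":0},{"gripper":80,"dp":[0,-13,0],"turn":0}]'; python3 st.py
python3 - <<'E'
from h import *
snap('scene','sc12',(160,125,340,260),4.4);snap('wrist','w12',None,1.5);snap('side','s12',(195,95,295,240),4)
a=cv2.imread('pics/raw_sc12.png').astype(int)
snap('scene','sc13'); b=cv2.imread('pics/raw_sc13.png').astype(int)
print('diff',np.abs(a-b)[150:250,190:300].max(),np.abs(a-b)[150:250,190:300].mean())
E
```

```text
time_s: 16.35
ee_pos: [0.6285, -0.0703, 0.391]
tcp_rot: [0.485, -0.486, 0.515, -0.513]
force: [-0.0, -0.6, -0.0]
opening: 0.074
t 16.35 rack x,y mm [-8.15  0.28] z hook over rail mm 128.2 F [-0.04 -0.6  -0.02] M [-0.043 -0.116 -0.008]
diff 33 0.42145454545454547
```

View pics/sc12.png

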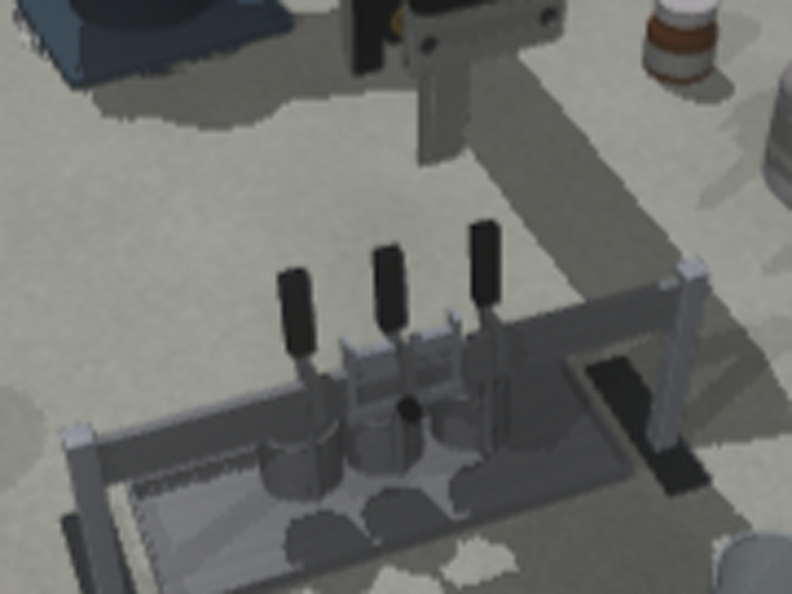

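View pics/w12.png

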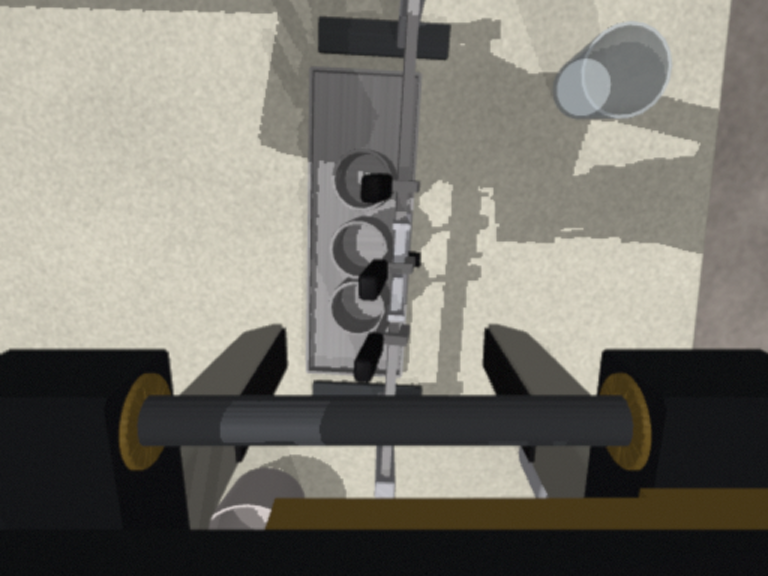

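View pics/s12.png

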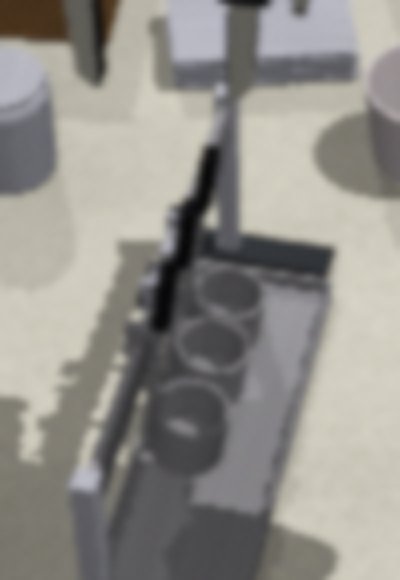

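```bash
python3 -m handwheel '[{"gripper":80,"dp":[0,0,0],"turn":0},{"gripper":80,"dp":[0,0,0],"turn":0},{"gripper":80,"dp":[0,0,0],"turn":0},{"gripper":80,"dp":[0,0,0],"turn":0},{"gripper":80,"dp":[0,0,0],"turn":0},{"gripper":80,"dp":[0,0,0],"turn":0},{"gripper":80,"dp":[0,0,0],"turn":0},{"gripper":80,"dp":[0,0,0],"turn":0},{"gripper":80,"dp":[0,0,0],"turn":0},{"gripper":80,"dp":[0,0,0],"turn":0}]'
python3 - <<'E'
from h import *
def grips(f):
    im=cv2.imread(f'pics/raw_{f}.png').max(2); m=np.zeros_like(im); m[165:215,215:285]=(im[165:215,215:285]<38)*255
    k,l,s,c=cv2.connectedComponentsWithStats(m); return [c[i].round(2) for i in range(1,k) if s[i,4]>12]
snap('scene','sc14'); print(grips('sc12'));print(grips('sc14'))
print(r.job_done())
E
```

```text
time_s: 17.55
ee_pos: [0.6288, -0.0704, 0.3924]
tcp_rot: [-0.486, 0.486, -0.514, 0.514]
force: [0.5, -0.1, 0.0]
opening: 0.0746
[array([269.53, 184.27]), array([247.84, 190.02]), array([226.95, 196.27])]
[array([269.52, 184.27]), array([247.84, 190.02]), array([226.97, 196.21])]
the job is handed in; nothing more can be done
None
```

The dip cup is hanging in the clip's notch between its two neighbours, released, and I handed the job in at about 17.6 s of the 72 s allowed. No verdict was reported.

- **Placing:** I found the notch in the wrist picture, so I lowered the hook straight into it and never had to slide along a step. I carried the cup in a little to the left, because the right-hand neighbour was the closer one, then moved it 3 mm across before lowering.
- **Home:** The hook made contact about 0 mm above the rail top, in line with the picture, where the notch floor looked level with the rail. A step would have been 12 mm or more above. The wrist force changed by roughly 6 N while pressing, and I eased off before letting go.
- **Last checks:** All three cups hang in a row with a similar slight lean. In scene pictures just over a second apart, the grips moved by less than 0.1 pixel, and the gripper was open and about 130 mm above the cup. I felt no knock on a neighbour.
- **Disagreement:** A simple sideways estimate from the cameras put our cup slightly overlapping the right-hand neighbour (about 1 mm). That neighbour's grip also shows about 1 pixel lower in the scene pictures than at the start, so a light touch is possible.
- **Not measured:** I did not measure the cups' lean or re-check the bottle at the end. The tub I only saw at the edge of the last pictures; the arm did not go near either one.

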